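Set the blank gap selector of a card creaser by its clicks

TASK

Set up the card creaser for cover card: turn its round blank selector gently clockwise (seen from above) until it comes up against its end stop, without forcing it, and from there turn it back exactly four clicks. Only then throw the pressure lever all the way over to the far side, away from the robot. Let go of everything and leave the other things where they are.

Things in the scene. Friction and masses are not known exactly. Their poses are not given: they have to be found in the camera images.
- creaser: the card creaser, a white desk-top machine with grey foot, fixed: 240 (x) x 420 (y) x 100 high, plus a sheet support along its rear edge, 27 higher. Origin under its centre; its x points from front (robot side) to rear, its y to its left, z up. It may stand turned. Selector and lever are on its flat top deck, 100 above the origin
- selector_axis (a point): point on the vertical axis of the selector, 24 above the deck, a good height to grip; fixed to the creaser at (-30, 120, 124) from its origin, does not turn. The selector is a black rubbery round fluted knob with no mark, diameter 48 (50 over the flutes), 35 high, gripped at any yaw. It starts in an unknown position, two or more clicks from the clockwise stop
- selector_top (a point): centre of the selector's flat top, fixed to the creaser. How it feels: ten click positions 0.30 rad apart, with an end stop at each end; the clockwise end is position 0. From a click, resistance jumps to about 0.12 N m, fades to zero half-way, then the knob is pulled on into the next click; let go, it settles in the nearest click
- selector_foot (a point): point on the selector's axis at deck height, fixed to the creaser. The end stops are springy: they begin 0.04 rad past the last click; the whole resistance is then about 0.25 N m at 0.14 rad past the last click and 0.35 N m at 0.2 rad, more than any click gives. A grip of about 25 N turns it without slipping. Let go, the selector springs back into the last click. More than 0.2 rad past the last click damages the stop
- gap (a joint): sliding rear roller in the feed mouth, driven by the selector: roller gap above the tightest setting in m, 0.00002 per click (0 at the last click before the clockwise stop, 0.00018 at the other end, negative when the stop is forced). So small that this reading is lost in measuring noise and cannot tell the clicks apart
- lever (a joint): pressure lever, rad: 0 leaning 0.5 rad to the creaser's front (open), 1.0 leaning 0.5 rad to its rear (fully thrown, at its stop). Stays where it is left; takes about 1 N at its tip. Its pivot lies along the creaser's y at (0, -130, 122) from the creaser's origin, on a block 70 x 50 x 25; it starts at or nearly at 0
- lever_tip (a point): centre of the black ball, diameter 26, at the end of the lever's steel rod (diameter 10), 80 from the pivot; moves with the lever
- staple_box: small cardboard staple box, 45 x 62 x 24, lying loose on the creaser's deck between selector and lever; origin under its centre
- stapler: black desk stapler, 150 x 36 x 55, loose on the counter to the left of the creaser; origin under its centre
- tape_dispenser: black tape dispenser, 150 x 55 x 81, loose on the counter to the right of the creaser; origin under its centre
- card_stack: stack of paper cards, 60 x 95 x 22 in a paper band, loose on the counter behind the creaser; origin under its centre
- glue_stick: white glue stick with black cap, diameter 30, 90 high, standing on the counter behind the creaser; origin under its centre
- staple_remover: small staple remover, 50 x 18 x 17, lying loose on the creaser's deck between selector and lever, behind the staple box; origin under its centre

How it is judged:
By the outcome, as a careful person would: the job done as asked, in the order asked, and still so for the second after the job is handed in, with the robot touching nothing.
It also fails if it takes over 72 s, if anything falls off the work surface, if the arm or the gripper's body presses on something with over 40 N, if the wrist force passes 120 N, or if a joint passes its speed limit or range.

ROBOT

A 7-joint arm with a two-finger parallel gripper is mounted at the origin on the work surface. World frame = base frame: x ahead of the robot, y to its left, z up, the work surface at z = 0. Lengths are in mm, angles in degrees, forces in N, time in s.
With the tool pointing down it reaches from about 400 to 925 mm from the base axis. Payload 4.1 kg.
Tool frame: the origin (TCP) lies on the centre line of the jaws, within the pads' length; the fingertips stand 8 mm ahead of it and the grasp point (between the pads) lies 11 mm behind it; z points along the fingers, x is the direction in which the jaws open and shut, and the axes are right-handed (so a half turn about z gives the same grasp; the last joint's range is limited). The gripper opens to 85 mm and grips with 20 to 120 N. Pads are 22 mm wide; open, the fingers measure 114 mm over their backs; the gripper's body (76 mm by 85 mm) begins 54 mm behind the grasp point. The pads swing forward as they close: fully open they stand 13 mm farther back than shut.
Start: joints at [-68.87, 22.827, 2.584, 88.041, -1.071, 69.15, -2.905], TCP at [293.086, 580.21, 239.347] pointing down, gripper open.
Joint ranges: [-161.44, 161.44], [-28.35, 127.94], [-78.24, 83.42], [0, 140.83], [-78.03, 258.03], [13.02, 114.36], [-168.23, 168.23]. Speed limits (degrees/s): [147.25, 147.25, 180, 180, 180, 180, 180].

INTERFACE

Orientations are given as a 3x3 rotation matrix whose columns are the frame's x, y, z axes.
In Python, from station import arm, imaging, spotter gives the robot as it stands.
- The arm moves only by the tool carry_out, never from a script. Its argument "commands" is a list of rows, each a list of 6 numbers: the shift along the tool's x, y, z in cm, then the turn, a rotation vector about the tool's x, y, z in rad. A call has 1 to 20 rows; each row is the pose to reach, as a shift and turn from the pose commanded when the call began, along the tool's axes at that moment; what a row does not reach only later rows make up. A row lasts 1/10 s, in which the tool goes at most 50 mm and 8.59 degrees, less where a joint would pass 70% of its speed; a pose out of reach is approached as far as the arm can. A call with a gripper value outside its range is refused whole. "gripper" is the closure, from -1 (fully open) to 1 (shut), set as the call begins (left out, the last holds). The fingers move at their own pace and stop on an object; "grip_force" is the grip in N (left out, the last holds). Time passes only in rows, so rows that repeat a pose let the fingers close. It gives the time, the measured TCP pose, the force and the opening at its end, in the units of the state.
- arm.sense(): the state, without advancing time (a new reading comes with each control period).
- imaging.get_image(name): name is "scene" or "top"; returns a dict with "img" (420x560x3 uint8, red, green, blue), "z_map" (420x560 float32, mm along the optical axis (not along the pixel's ray), 0 where there is no reading), "K" (3x3 intrinsics, pixels), "rvec" (rotation vector, rad) and "tvec" (3), from world to camera coordinates, as OpenCV has them. Camera axes: x right, y down, z forward; pixel columns grow to the right and rows downward; lengths in mm; the calibration is good to about 2 mm. A picture is of the moment at which its call begins.
- arm.hand_in(): hands the job in, once; it reports no verdict.
Trained networks look in a picture, given as the dict that the camera call returned (one of the last four; its "shot" number tells which), for a name from the list of things; names that differ only in an ending like _2 or _b are one class to them, and where a whole thing is asked for, a point or a joint stands for the part that bears it (a point fixed in the world has none). Each returns a list of dicts, best first, with "p" (0 to 1); they miss things now and then, are a little off and sometimes report something else, mostly with a low value. They report only what shows in the picture. A call takes as long as a camera call.
- spotter.outline_of(picture, query): "region" (420x560 bool, what is visible of it) and "bbox" ([left, top, width, height] in pixels, round what is visible of it).
The state is a dict: "clock": time; "joint_pos": joint angles; "qvel": joint speeds; "effort": joint torques, N m; "ee_pos": TCP position; "orientation": TCP orientation; "ft_force": force on the tool from outside, world axes, zero at the start; "ft_torque": the same for the moment, N m; "finger_gap": finger opening in mm.
Only numpy, scipy, OpenCV 4.12 (cv2) and the standard library are available. Lean on these libraries where they do the work, as an engineer would, in place of code of your own. Each camera call takes 0.05 s, during which the arm holds its last target.

## Working session

There is one attempt and no reset: what is moved stays moved. The work goes in short steps, Python scripts to look and compute and a tool call to move; the robot and the scene stay as the last step left them, time stands still between calls to the robot, and variables do not carry over. Pictures are saved under pics/ and viewed, and the job is handed in when it is done.

Besides the shell and the picture viewer there is one more tool, called after "Emit:" by a JSON object that holds its "fn" and its "kwargs". carry_out: Moves the arm, as the interface text tells. Its arguments: {"type":"object","properties":{"commands":{"type":"array"},"gripper":{"type":"number"},"grip_force":{"type":"number"}},"required":["commands"]}

```bash
mkdir -p pics; ls; python3 - <<'E'
from station import arm, imaging, spotter
import cv2,numpy as np,pickle
s=arm.sense(); print({k:np.round(v,3).tolist() for k,v in s.items()})
for n in ("scene","top"):
    p=imaging.get_image(n); pickle.dump(p,open(f"{n}0.pkl","wb"))
    cv2.imwrite(f"pics/{n}0.png",p["img"][:,:,::-1])
    print(n,p["K"].tolist(),p["rvec"],p["tvec"])
    for q in ("creaser","selector_top","lever_tip","staple_box"):
        print(q,[(round(r["p"],2),r["bbox"],int(r["region"].sum())) for r in spotter.outline_of(p,q)[:2]])
E
```

```text
pics
{'clock': 0.0, 'joint_pos': [-68.871, 22.871, 2.58, 88.116, -1.071, 69.147, -2.907], 'qvel': [-0.036, 0.015, -0.047, -0.065, -0.07, 0.055, 0.039], 'effort': [-0.0, -47.512, 1.364, -25.423, 0.011, 0.009, -0.0], 'ee_pos': [292.78, 579.629, 238.26], 'orientation': [[0.451, 0.893, -0.001], [0.893, -0.451, -0.002], [-0.002, 0.0, -1.0]], 'ft_force': [0.4, -0.085, 0.16], 'ft_torque': [-0.015, 0.02, -0.024], 'finger_gap': 85.003}
scene [[447.905737508075, 0.0, 274.94269220457863], [0.0, 447.905737508075, 209.75723205467466], [0.0, 0.0, 1.0]] [ 0.78785304  2.40734968 -1.30912094] [ 517.60151402  -90.14855896 1350.91335122]
creaser [(0.8, [227.7, 154.3, 210.1, 181.7], 18101), (0.28, [288.2, 156.4, 17.8, 33.8], 170)]
selector_top [(0.97, [224.8, 157.9, 209.0, 180.5], 18219)]
lever_tip [(0.56, [287.4, 154.0, 19.7, 34.6], 155)]
staple_box [(0.74, [322.5, 194.0, 36.2, 23.9], 584)]
top [[523.5833284671158, 0.0, 274.72229642530675], [0.0, 523.5833284671158, 215.1877290534144], [0.0, 0.0, 1.0]] [ 2.12706337 -2.14381151  0.21653565] [  18.34902925  641.7806381  1179.5412274 ]
creaser [(0.73, [161.0, 198.4, 184.2, 113.8], 19044), (0.57, [107.9, 241.1, 33.8, 61.2], 1242)]
selector_top [(0.88, [157.6, 196.0, 192.4, 113.7], 19026)]
lever_tip [(0.63, [308.0, 248.9, 19.0, 18.4], 173)]
staple_box [(0.79, [244.9, 269.5, 32.9, 24.1], 591), (0.46, [110.1, 243.4, 31.0, 63.6], 1231)]
```

View pics/scene0.png

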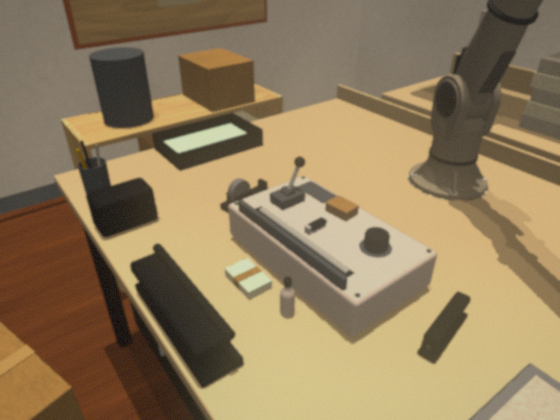

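View pics/top0.png

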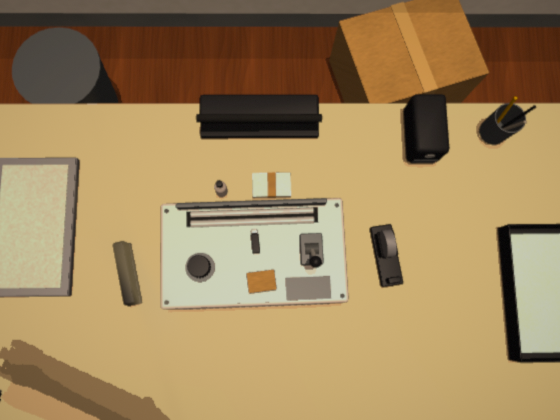

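The top view shows the selector at about (199,267), the lever ball at (315,262), the staple box at (262,281) and the remover at (255,241). The creaser is only slightly turned. Next I'll measure with depth.

```bash
cat > h.py <<'E'
import numpy as np,cv2,pickle
def cloud(p):
    K=np.array(p["K"]);R=cv2.Rodrigues(np.array(p["rvec"]))[0];t=np.array(p["tvec"]).ravel()
    z=p["z_map"].astype(float);v,u=np.mgrid[:z.shape[0],:z.shape[1]]
    c=np.stack([(u-K[0,2])/K[0,0]*z,(v-K[1,2])/K[1,1]*z,z],-1)
    w=(c-t)@R; w[z==0]=np.nan
    return w
def proj(p,P):
    return cv2.projectPoints(np.array(P,float).reshape(-1,1,3),np.array(p["rvec"]),np.array(p["tvec"]),np.array(p["K"]),None)[0].reshape(-1,2)
E
python3 - <<'E'
from h import *
for n in ("top","scene"):
    p=pickle.load(open(n+"0.pkl","rb"));w=cloud(p);X,Y,Z=w[...,0],w[...,1],w[...,2]
    print(n)
    box=(X>300)&(X<1000)&(Y>-250)&(Y<450)
    d=box&(abs(Z-100)<7)
    # largest component
    nn,l,st,_=cv2.connectedComponentsWithStats(d.astype(np.uint8));i=1+np.argmax(st[1:,4]);m=l==i
    P=w[m][:,:2].astype(np.float32); print("deck z",np.median(Z[m]),cv2.minAreaRect(P), len(P))
    for lo,hi,name in ((128,142,"hi"),):
        mm=box&(Z>lo)&(Z<215)
        nn,l,st,c=cv2.connectedComponentsWithStats(mm.astype(np.uint8))
        for k in range(1,nn):
            if st[k,4]>25:
                Q=w[l==k];print(st[k],c[k].round(1),Q.mean(0).round(1),Q.min(0).round(1),Q.max(0).round(1),cv2.minEnclosingCircle(Q[:,:2].astype(np.float32)))
E
```

```text
top
deck z 98.97167420348347 ((549.96142578125, 64.35684204101562), (238.5976104736328, 419.0936584472656), 1.831804871559143) 16252
[305 243  17  25 273] [313.2 254.7] [536.5 -65.2 166.7] [507.2 -79.8 128.2] [566.1 -50.5 208.8] ((537.3668823242188, -64.11310577392578), 30.610509872436523)
[187 255  23  23 387] [197.8 265.8] [517.3 183.3 133.4] [493.1 159.3 128.1] [541.2 207.  140. ] ((517.3648681640625, 183.53616333007812), 24.83637809753418)
scene
deck z 100.22660650887497 ((554.906982421875, 65.95726013183594), (240.60096740722656, 420.54302978515625), 1.8409360647201538) 9698
[280 156  25  39 271] [293.  174.9] [541.6 -62.5 166. ] [513.  -81.4 128.2] [570.8 -48.9 209.1] ((541.9398193359375, -63.93098068237305), 29.437471389770508)
[364 227  25  17 330] [376.4 234.7] [524.5 186.7 134.3] [499.  161.1 128.1] [545.8 208.2 138.8] ((521.6243896484375, 185.27267456054688), 25.356332778930664)
```

Emit:
{"fn": "carry_out", "kwargs": {"commands": [[-2, 3, 0.3, 0, 0, -0.06], [-4, 6, 0.6, 0, 0, -0.12], [-6, 9, 0.9, 0, 0, -0.18], [-8, 12, 1.2, 0, 0, -0.25], [-10, 15, 1.5, 0, 0, -0.32], [-12, 18, 1.8, 0, 0, -0.38], [-14, 21, 2.1, 0, 0, -0.45], [-16, 24, 2.4, 0, 0, -0.5], [-18, 27, 2.6, 0, 0, -0.56], [-20, 30, 2.8, 0, 0, -0.62], [-22, 33, 3, 0, 0, -0.68], [-23.5, 35.5, 3.3, 0, 0, -0.74], [-24.5, 37.2, 3.6, 0, 0, -0.78], [-25.1, 38, 3.8, 0, 0, -0.8], [-25.1, 38, 3.8, 0, 0, -0.8], [-25.1, 38, 3.8, 0, 0, -0.8], [-25.1, 38, 3.8, 0, 0, -0.8]], "gripper": -1, "grip_force": 28}}

```text
clock: 2.2
ee_pos: [518.7, 186.1, 201.5]
orientation: [[-0.328, 0.945, 0.0], [0.945, 0.328, 0.001], [0.001, 0.0, -1.0]]
ft_force: [0.0, 0.6, -0.3]
finger_gap: 85.2
```

```bash
cat >> h.py <<'E'
def st():
    from station import arm
    s=arm.sense(); R=np.array(s["orientation"])
    print(round(s["clock"],2),"J",np.round(s["joint_pos"],1),"ee",np.round(s["ee_pos"],1),"x",np.round(R[:,0],4),"z",np.round(R[:,2],4),"F",np.round(s["ft_force"],2),"T",np.round(s["ft_torque"],3),"gap",round(float(s["finger_gap"]),1),"e7",np.round(s["effort"],3)[-1])
    return s
E
python3 - <<'E'
from h import *
from station import imaging
s=st()
for n in ("scene","top"):
    p=imaging.get_image(n); pickle.dump(p,open(n+"1.pkl","wb")); cv2.imwrite(f"pics/{n}1.png",p["img"][:,:,::-1])
st()
E
```

```text
2.2 J [-31.1  14.7   8.2 104.5  -2.4  60.9  87.2] ee [518.7 186.1 201.5] x [-3.276e-01  9.448e-01  7.000e-04] z [ 1.e-04  8.e-04 -1.e+00] F [ 0.01  0.59 -0.33] T [-0.018  0.04  -0.007] gap 85.2 e7 -0.004
2.3 J [-31.1  14.7   8.2 104.5  -2.4  60.9  87.2] ee [518.7 186.  201.5] x [-3.278e-01  9.447e-01  5.000e-04] z [ 2.e-04  6.e-04 -1.e+00] F [0.3  0.39 0.84] T [ 0.003  0.028 -0.01 ] gap 85.3 e7 -0.003
```

View pics/scene1.png

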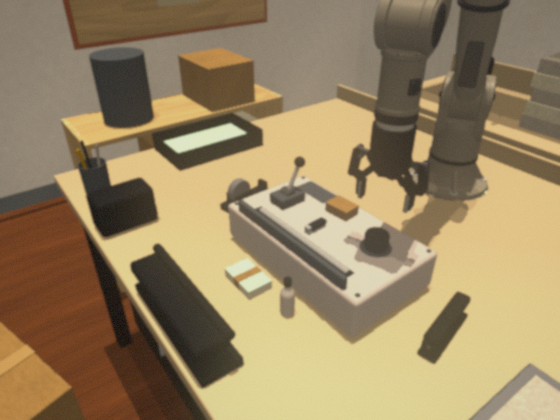

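```bash
python3 - <<'E'
from h import *
p=pickle.load(open("top1.pkl","rb"));w=cloud(p)
im=p["img"][180:330,120:320,::-1].copy();cv2.imwrite("pics/t1c.png",cv2.resize(im,None,fx=4,fy=4)[:600])
p=pickle.load(open("scene1.pkl","rb"));w=cloud(p)
im=p["img"][140:290,280:480,::-1].copy();cv2.imwrite("pics/s1c.png",cv2.resize(im,None,fx=4,fy=4)[:600])
E
```

```text
(no output)
```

View pics/s1c.png

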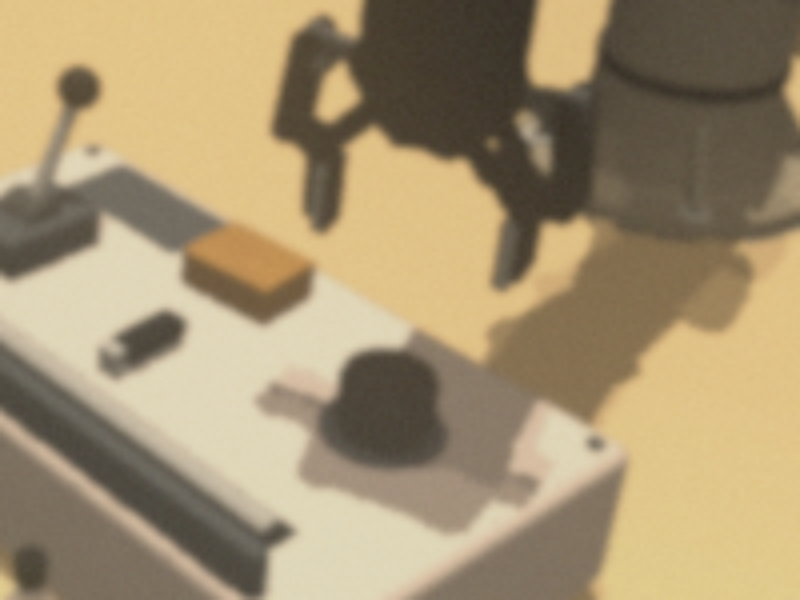

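Fingers straddle the knob from above, well aligned. I'll measure the fingertips and the knob in the same camera frame.

```bash
python3 - <<'E'
from h import *
for n in("scene","top"):
    p=pickle.load(open(n+"1.pkl","rb"));w=cloud(p);X,Y,Z=w[...,0],w[...,1],w[...,2]
    m=(Z>195)&(Z<225)&(abs(X-518)<80)&(abs(Y-185)<90)
    nn,l,s,c=cv2.connectedComponentsWithStats(m.astype(np.uint8))
    for k in range(1,nn):
        if s[k,4]>8:
            Q=w[l==k];print(n,s[k,4],Q.mean(0).round(1),Q.min(0).round(1),Q.max(0).round(1))
    m=(Z>130)&(Z<142)&(abs(X-518)<40)&(abs(Y-185)<40)
    print(m.sum(),np.nanmean(w[m],0),cv2.minEnclosingCircle(w[m][:,:2].astype(np.float32)) if m.sum() else 0)
E
```

```text
scene 71 [539.4 143.9 216.8] [523.  134.8 205.8] [546.5 149.2 225. ]
scene 60 [510.8 235.1 218.2] [496.  228.8 209. ] [517.5 241.1 224.9]
304 [523.69990828 185.86625893 134.56831851] ((521.8710327148438, 183.36195373535156), 24.900606155395508)
53 [513.76305898 166.39741369 133.51648234] ((512.5042114257812, 164.79833984375), 11.182799339294434)
```

Emit:
{"fn": "carry_out", "kwargs": {"commands": [[-0.18, 0, 1, 0, 0, 0], [-0.18, 0, 2.5, 0, 0, 0], [-0.18, 0, 4, 0, 0, 0], [-0.18, 0, 5.5, 0, 0, 0], [-0.18, 0, 7, 0, 0, 0], [-0.18, 0, 8, 0, 0, 0], [-0.18, 0, 8.6, 0, 0, 0], [-0.18, 0, 8.6, 0, 0, 0], [-0.18, 0, 8.6, 0, 0, 0]]}}

```text
clock: 3.2
ee_pos: [520.0, 183.3, 115.6]
orientation: [[-0.326, 0.945, 0.001], [0.945, 0.326, 0.0], [0.0, 0.001, -1.0]]
ft_force: [-0.1, 0.3, 0.4]
finger_gap: 85.2
```

```bash
python3 - <<'E'
from h import *
st()
E
```

```text
3.2 J [-30.2  20.3   7.8 109.3  -3.5  50.6  88.3] ee [520.  183.3 115.6] x [-3.262e-01  9.453e-01  1.000e-04] z [ 7.e-04  4.e-04 -1.e+00] F [-0.06  0.34  0.38] T [-0.01   0.014 -0.02 ] gap 85.2 e7 0.0
```

Emit:
{"fn": "carry_out", "kwargs": {"commands": [[0, 0, 0, 0, 0, 0], [0, 0, 0, 0, 0, 0], [0, 0, 0, 0, 0, 0], [0, 0, 0, 0, 0, 0], [0, 0, 0, 0, 0, 0], [0, 0, 0, 0, 0, 0], [0, 0, 0, 0, 0, 0], [0, 0, 0, 0, 0, 0]], "gripper": 1, "grip_force": 28}}

```text
clock: 4.0
ee_pos: [519.9, 183.9, 116.2]
orientation: [[-0.326, 0.945, 0.001], [0.945, 0.326, 0.001], [0.001, 0.001, -1.0]]
ft_force: [-2.1, 1.0, 5.9]
finger_gap: 47.1
```

```bash
python3 - <<'E'
from h import *
from station import imaging
st();imaging.get_image("top");st();imaging.get_image("top");st()
E
```

```text
4.0 J [-30.3  20.3   7.8 109.3  -3.5  50.6  88.3] ee [519.9 183.9 116.2] x [-0.3263  0.9453  0.0011] z [ 7.0e-04  1.4e-03 -1.0e+00] F [-2.08  1.02  5.89] T [ 0.27   0.432 -0.064] gap 47.1 e7 0.066
4.05 J [-30.3  20.3   7.8 109.3  -3.5  50.6  88.3] ee [519.9 183.9 116.2] x [-0.3263  0.9453  0.0011] z [ 6.0e-04  1.4e-03 -1.0e+00] F [-2.04  0.35  5.83] T [ 0.236  0.45  -0.101] gap 47.4 e7 0.066
4.1 J [-30.3  20.3   7.8 109.3  -3.6  50.6  88.3] ee [519.8 183.9 116.1] x [-0.3263  0.9453  0.0011] z [ 5.0e-04  1.3e-03 -1.0e+00] F [-1.49  1.06  6.42] T [ 0.287  0.475 -0.014] gap 47.2 e7 0.066
```

Emit:
{"fn": "carry_out", "kwargs": {"commands": [[0, 0, 0, 0, 0, 0.03], [0, 0, 0, 0, 0, 0.06], [0, 0, 0, 0, 0, 0.1], [0, 0, 0, 0, 0, 0.1]]}}

```text
clock: 4.5
ee_pos: [519.9, 183.9, 116.2]
orientation: [[-0.23, 0.973, 0.001], [0.973, 0.23, 0.001], [0.001, 0.001, -1.0]]
ft_force: [-2.1, 1.3, 4.9]
finger_gap: 47.3
```

```bash
cat > y.py <<'E'
from h import *
from station import arm,imaging
R=[];E=[];T=[]
for i in range(2):
    s=arm.sense();o=np.array(s["orientation"]);R.append(np.degrees(np.arctan2(o[1,0],o[0,0])));E.append(s["effort"][6]);T.append(s["ft_torque"][2])
    if i<1: imaging.get_image("top")
a0=np.degrees(np.arctan2(.9453,-.3263))
cw=np.radians((a0-np.mean(R)+180)%360-180)
if cw<-0.5: cw+=2*np.pi
print("t",round(s["clock"],2),"cw turn rad",round(cw,4),"clicks",round(cw/.3,3),"e7",np.round(E,3),"Tz",np.round(T,3),"F",np.round(s["ft_force"],1),"ee",np.round(s["ee_pos"],1),"gap",round(float(s["finger_gap"]),1),"j7",round(float(s["joint_pos"][6]),1))
E
python3 y.py
```

```text
t 4.55 cw turn rad 0.1005 clicks 0.335 e7 [-0.044  0.052] Tz [-0.073 -0.028] F [-2.2  1.   6. ] ee [519.9 183.8 116.1] gap 47.1 j7 83.1
```

Emit:
{"fn": "carry_out", "kwargs": {"commands": [[0, 0, 0, 0, 0, 0.05], [0, 0, 0, 0, 0, 0.1], [0, 0, 0, 0, 0, 0.1], [0, 0, 0, 0, 0, 0.1]]}}

```text
clock: 4.95
ee_pos: [519.9, 183.8, 116.1]
orientation: [[-0.132, 0.991, 0.001], [0.991, 0.132, 0.001], [0.001, 0.001, -1.0]]
ft_force: [-3.1, 1.7, 5.9]
finger_gap: 47.2
```

```bash
python3 y.py
```

```text
t 5.0 cw turn rad 0.1996 clicks 0.665 e7 [-0.038 -0.033] Tz [0.04  0.061] F [-2.6  0.7  5.8] ee [519.9 183.8 116.1] gap 47.2 j7 77.8
```

Emit:
{"fn": "carry_out", "kwargs": {"commands": [[0, 0, 0, 0, 0, 0.05], [0, 0, 0, 0, 0, 0.1], [0, 0, 0, 0, 0, 0.14], [0, 0, 0, 0, 0, 0.14], [0, 0, 0, 0, 0, 0.14]]}}

```text
clock: 5.5
ee_pos: [519.9, 183.7, 116.1]
orientation: [[0.008, 1.0, 0.001], [1.0, -0.008, 0.001], [0.001, 0.001, -1.0]]
ft_force: [-1.6, 0.5, 4.7]
finger_gap: 47.5
```

```bash
python3 y.py
```

```text
t 5.55 cw turn rad 0.3402 clicks 1.134 e7 [0.126 0.127] Tz [-0.129 -0.163] F [-2.7  1.9  5. ] ee [519.9 183.7 116.2] gap 47.4 j7 70.5
```

Emit:
{"fn": "carry_out", "kwargs": {"commands": [[0, 0, 0, 0, 0, 0.03], [0, 0, 0, 0, 0, 0.06], [0, 0, 0, 0, 0, 0.06], [0, 0, 0, 0, 0, 0.06]]}}

```text
clock: 5.95
ee_pos: [519.9, 183.7, 116.1]
orientation: [[0.068, 0.998, 0.001], [0.998, -0.068, 0.001], [0.001, 0.0, -1.0]]
ft_force: [-1.7, 1.0, 6.3]
finger_gap: 47.0
```

```bash
python3 y.py
```

```text
t 6.0 cw turn rad 0.4002 clicks 1.334 e7 [0.1   0.101] Tz [-0.102 -0.127] F [-2.6  0.8  5.6] ee [519.9 183.7 116.2] gap 47.5 j7 67.4
```

Emit:
{"fn": "carry_out", "kwargs": {"commands": [[0, 0, 0, 0, 0, 0.03], [0, 0, 0, 0, 0, 0.05], [0, 0, 0, 0, 0, 0.05], [0, 0, 0, 0, 0, 0.05]]}}

```text
clock: 6.4
ee_pos: [519.9, 183.6, 116.2]
orientation: [[0.117, 0.993, 0.001], [0.993, -0.117, 0.001], [0.001, 0.001, -1.0]]
ft_force: [-2.4, 0.3, 6.4]
finger_gap: 47.2
```

```bash
python3 y.py
```

```text
t 6.45 cw turn rad 0.4497 clicks 1.499 e7 [-0.015 -0.014] Tz [-0.008  0.046] F [-2.   0.6  5.5] ee [519.9 183.7 116.1] gap 47.4 j7 64.8
```

Emit:
{"fn": "carry_out", "kwargs": {"commands": [[0, 0, 0, 0, 0, 0.03], [0, 0, 0, 0, 0, 0.05], [0, 0, 0, 0, 0, 0.05], [0, 0, 0, 0, 0, 0.05]]}}

```text
clock: 6.85
ee_pos: [519.9, 183.6, 116.2]
orientation: [[0.167, 0.986, 0.001], [0.986, -0.167, 0.001], [0.001, 0.0, -1.0]]
ft_force: [-2.0, 0.9, 6.3]
finger_gap: 46.9
```

```bash
python3 y.py
```

```text
t 6.9 cw turn rad 0.4999 clicks 1.666 e7 [0.021 0.023] Tz [-0.016 -0.045] F [-2.7  0.   6.2] ee [519.9 183.6 116.2] gap 47.2 j7 62.1
```

Emit:
{"fn": "carry_out", "kwargs": {"commands": [[0, 0, 0, 0, 0, 0.03], [0, 0, 0, 0, 0, 0.05], [0, 0, 0, 0, 0, 0.05], [0, 0, 0, 0, 0, 0.05]]}}

```text
clock: 7.3
ee_pos: [519.9, 183.6, 116.1]
orientation: [[0.216, 0.976, 0.001], [0.976, -0.216, 0.001], [0.001, 0.0, -1.0]]
ft_force: [-2.5, 1.0, 5.7]
finger_gap: 47.1
```

```bash
python3 y.py
```

```text
t 7.35 cw turn rad 0.5497 clicks 1.832 e7 [ 0.002 -0.028] Tz [ 0.088 -0.067] F [-2.3  0.4  5. ] ee [519.9 183.6 116.1] gap 47.1 j7 59.5
```

Emit:
{"fn": "carry_out", "kwargs": {"commands": [[0, 0, 0, 0, 0, 0.03], [0, 0, 0, 0, 0, 0.05], [0, 0, 0, 0, 0, 0.05], [0, 0, 0, 0, 0, 0.05]]}}

```text
clock: 7.75
ee_pos: [519.9, 183.6, 116.2]
orientation: [[0.265, 0.964, 0.0], [0.964, -0.265, 0.001], [0.001, 0.0, -1.0]]
ft_force: [-2.1, 0.9, 5.4]
finger_gap: 47.3
```

```bash
python3 y.py
```

```text
t 7.8 cw turn rad 0.6002 clicks 2.001 e7 [0.12 0.12] Tz [-0.14  -0.098] F [-2.7  0.5  6. ] ee [519.9 183.6 116.1] gap 47.4 j7 56.9
```

Emit:
{"fn": "carry_out", "kwargs": {"commands": [[0, 0, 0, 0, 0, 0.03], [0, 0, 0, 0, 0, 0.05], [0, 0, 0, 0, 0, 0.05], [0, 0, 0, 0, 0, 0.05]]}}

```text
clock: 8.2
ee_pos: [519.9, 183.5, 116.2]
orientation: [[0.313, 0.95, 0.0], [0.95, -0.313, 0.001], [0.001, 0.0, -1.0]]
ft_force: [-1.7, 1.3, 6.2]
finger_gap: 47.1
```

```bash
python3 y.py
```

```text
t 8.25 cw turn rad 0.6505 clicks 2.168 e7 [0.151 0.152] Tz [-0.2   -0.161] F [-1.7  0.4  5.2] ee [519.9 183.5 116.2] gap 47.2 j7 54.3
```

Emit:
{"fn": "carry_out", "kwargs": {"commands": [[0, 0, 0, 0, 0, 0.02], [0, 0, 0, 0, 0, 0.03], [0, 0, 0, 0, 0, 0.03], [0, 0, 0, 0, 0, 0.03]]}}

```text
clock: 8.65
ee_pos: [519.9, 183.5, 116.1]
orientation: [[0.341, 0.94, 0.0], [0.94, -0.341, 0.001], [0.001, 0.0, -1.0]]
ft_force: [-2.1, -0.3, 6.5]
finger_gap: 46.7
```

```bash
python3 y.py
```

```text
t 8.7 cw turn rad 0.6802 clicks 2.267 e7 [0.075 0.076] Tz [-0.051 -0.079] F [-1.3  1.1  6. ] ee [519.9 183.5 116.1] gap 47.2 j7 52.7
```

Emit:
{"fn": "carry_out", "kwargs": {"commands": [[0, 0, 0, 0, 0, 0.03], [0, 0, 0, 0, 0, 0.04], [0, 0, 0, 0, 0, 0.04], [0, 0, 0, 0, 0, 0.04]]}}

```text
clock: 9.1
ee_pos: [519.8, 183.5, 116.1]
orientation: [[0.377, 0.926, 0.0], [0.926, -0.377, 0.001], [0.001, 0.0, -1.0]]
ft_force: [-2.7, -0.5, 6.8]
finger_gap: 47.2
```

```bash
python3 y.py
```

```text
t 9.15 cw turn rad 0.7194 clicks 2.398 e7 [-0.101 -0.1  ] Tz [0.076 0.084] F [-3.3  0.1  5.8] ee [519.9 183.5 116.2] gap 47.1 j7 50.7
```

Emit:
{"fn": "carry_out", "kwargs": {"commands": [[0, 0, 0, 0, 0, 0.03], [0, 0, 0, 0, 0, 0.06], [0, 0, 0, 0, 0, 0.08], [0, 0, 0, 0, 0, 0.08], [0, 0, 0, 0, 0, 0.08]]}}

```text
clock: 9.65
ee_pos: [519.8, 183.5, 116.1]
orientation: [[0.451, 0.893, 0.0], [0.893, -0.451, 0.001], [0.001, -0.0, -1.0]]
ft_force: [-2.0, 0.6, 6.0]
finger_gap: 47.1
```

```bash
python3 y.py
```

```text
t 9.7 cw turn rad 0.7999 clicks 2.666 e7 [0.011 0.012] Tz [ 0.021 -0.026] F [-2.5  0.7  5.6] ee [519.9 183.5 116.2] gap 46.9 j7 46.5
```

Emit:
{"fn": "carry_out", "kwargs": {"commands": [[0, 0, 0, 0, 0, 0.04], [0, 0, 0, 0, 0, 0.08], [0, 0, 0, 0, 0, 0.12], [0, 0, 0, 0, 0, 0.15], [0, 0, 0, 0, 0, 0.15], [0, 0, 0, 0, 0, 0.15]]}}

```text
clock: 10.3
ee_pos: [519.8, 183.4, 116.2]
orientation: [[0.58, 0.815, 0.0], [0.815, -0.58, 0.001], [0.001, -0.0, -1.0]]
ft_force: [-2.4, 0.9, 6.4]
finger_gap: 47.5
```

```bash
python3 y.py
```

```text
t 10.35 cw turn rad 0.9506 clicks 3.169 e7 [0.174 0.176] Tz [-0.167 -0.152] F [-2.   1.1  6.7] ee [519.8 183.4 116.1] gap 47.2 j7 38.7
```

Emit:
{"fn": "carry_out", "kwargs": {"commands": [[0, 0, 0, 0, 0, 0.02], [0, 0, 0, 0, 0, 0.04], [0, 0, 0, 0, 0, 0.04], [0, 0, 0, 0, 0, 0.04]]}}

```text
clock: 10.75
ee_pos: [519.8, 183.3, 116.1]
orientation: [[0.612, 0.791, 0.0], [0.791, -0.612, 0.001], [0.001, -0.0, -1.0]]
ft_force: [-2.6, 0.4, 6.7]
finger_gap: 47.4
```

```bash
python3 y.py
```

```text
t 10.8 cw turn rad 0.9908 clicks 3.303 e7 [0.217 0.217] Tz [-0.184 -0.24 ] F [-1.8  0.7  6.9] ee [519.8 183.3 116.1] gap 47.1 j7 36.6
```

Emit:
{"fn": "carry_out", "kwargs": {"commands": [[0, 0, 0, 0, 0, 0.01], [0, 0, 0, 0, 0, 0.02], [0, 0, 0, 0, 0, 0.02], [0, 0, 0, 0, 0, 0.02]]}}

```text
clock: 11.2
ee_pos: [519.8, 183.4, 116.1]
orientation: [[0.627, 0.779, 0.0], [0.779, -0.627, 0.001], [0.001, -0.0, -1.0]]
ft_force: [-2.4, -1.1, 5.7]
finger_gap: 47.0
```

```bash
python3 y.py
```

```text
t 11.25 cw turn rad 1.0098 clicks 3.366 e7 [-0.014 -0.013] Tz [ 0.012 -0.069] F [-2.8 -0.3  7.2] ee [519.8 183.4 116.1] gap 47.0 j7 35.6
```

Emit:
{"fn": "carry_out", "kwargs": {"commands": [[0, 0, 0, 0, 0, 0.02], [0, 0, 0, 0, 0, 0.03], [0, 0, 0, 0, 0, 0.03]]}}

```text
clock: 11.55
ee_pos: [519.8, 183.3, 116.2]
orientation: [[0.65, 0.76, 0.0], [0.76, -0.65, 0.0], [0.001, -0.0, -1.0]]
ft_force: [-2.7, 0.2, 7.2]
finger_gap: 47.4
```

```bash
python3 y.py
```

```text
t 11.6 cw turn rad 1.0396 clicks 3.465 e7 [-0.12  -0.145] Tz [0.058 0.092] F [-2.3  1.   6.6] ee [519.8 183.3 116.2] gap 46.7 j7 34.1
```

Emit:
{"fn": "carry_out", "kwargs": {"commands": [[0, 0, 0, 0, 0, 0.02], [0, 0, 0, 0, 0, 0.03], [0, 0, 0, 0, 0, 0.03]]}}

```text
clock: 11.9
ee_pos: [519.8, 183.3, 116.1]
orientation: [[0.672, 0.74, 0.0], [0.74, -0.672, 0.0], [0.0, -0.0, -1.0]]
ft_force: [-3.4, 0.3, 6.1]
finger_gap: 47.6
```

```bash
python3 y.py
```

```text
t 11.95 cw turn rad 1.0696 clicks 3.565 e7 [-0.093 -0.07 ] Tz [0.052 0.095] F [-2.9 -0.3  7.1] ee [519.8 183.3 116.1] gap 47.2 j7 32.5
```

Emit:
{"fn": "carry_out", "kwargs": {"commands": [[0, 0, 0, 0, 0, 0.04], [0, 0, 0, 0, 0, 0.08], [0, 0, 0, 0, 0, 0.13], [0, 0, 0, 0, 0, 0.13], [0, 0, 0, 0, 0, 0.13]]}}

```text
clock: 12.45
ee_pos: [519.7, 183.3, 116.2]
orientation: [[0.763, 0.647, 0.0], [0.647, -0.763, 0.0], [0.0, -0.0, -1.0]]
ft_force: [-2.6, -0.3, 6.9]
finger_gap: 47.0
```

```bash
python3 y.py
```

```text
t 12.5 cw turn rad 1.2 clicks 4.0 e7 [0.01  0.015] Tz [-0.025  0.006] F [-2.   0.1  7. ] ee [519.7 183.2 116.1] gap 47.3 j7 25.8
```

Emit:
{"fn": "carry_out", "kwargs": {"commands": [[0, 0, 0, 0, 0, 0.02], [0, 0, 0, 0, 0, 0.04], [0, 0, 0, 0, 0, 0.04], [0, 0, 0, 0, 0, 0.04]]}}

```text
clock: 12.9
ee_pos: [519.7, 183.3, 116.1]
orientation: [[0.788, 0.615, -0.0], [0.615, -0.788, 0.001], [0.0, -0.001, -1.0]]
ft_force: [-2.3, 0.1, 7.2]
finger_gap: 47.1
```

```bash
python3 y.py
```

```text
t 12.95 cw turn rad 1.2404 clicks 4.135 e7 [0.119 0.121] Tz [-0.089 -0.138] F [-3.3  0.5  6.7] ee [519.7 183.3 116.1] gap 46.9 j7 23.7
```

Emit:
{"fn": "carry_out", "kwargs": {"commands": [[0, 0, 0, 0, 0, 0.02], [0, 0, 0, 0, 0, 0.04], [0, 0, 0, 0, 0, 0.04], [0, 0, 0, 0, 0, 0.04]]}}

```text
clock: 13.35
ee_pos: [519.7, 183.3, 116.2]
orientation: [[0.812, 0.583, -0.0], [0.583, -0.812, 0.001], [0.0, -0.001, -1.0]]
ft_force: [-3.0, -0.2, 6.8]
finger_gap: 47.1
```

```bash
python3 y.py
```

```text
t 13.4 cw turn rad 1.2805 clicks 4.268 e7 [0.147 0.148] Tz [-0.167 -0.146] F [-2.9 -0.1  7.6] ee [519.6 183.3 116.1] gap 47.6 j7 21.6
```

Emit:
{"fn": "carry_out", "kwargs": {"commands": [[0, 0, 0, 0, 0, 0.02], [0, 0, 0, 0, 0, 0.03], [0, 0, 0, 0, 0, 0.03], [0, 0, 0, 0, 0, 0.03]]}}

```text
clock: 13.8
ee_pos: [519.6, 183.2, 116.1]
orientation: [[0.829, 0.559, -0.0], [0.559, -0.829, 0.0], [0.0, -0.001, -1.0]]
ft_force: [-2.6, 0.6, 6.7]
finger_gap: 47.0
```

```bash
python3 y.py
```

```text
t 13.85 cw turn rad 1.3098 clicks 4.366 e7 [-0.008 -0.007] Tz [-0.     0.009] F [-1.8  0.6  6.3] ee [519.7 183.2 116.2] gap 47.5 j7 20.1
```

Emit:
{"fn": "carry_out", "kwargs": {"commands": [[0, 0, 0, 0, 0, 0.01], [0, 0, 0, 0, 0, 0.02], [0, 0, 0, 0, 0, 0.02], [0, 0, 0, 0, 0, 0.02]]}}

```text
clock: 14.25
ee_pos: [519.7, 183.2, 116.2]
orientation: [[0.84, 0.543, -0.0], [0.543, -0.84, 0.0], [0.0, -0.0, -1.0]]
ft_force: [-2.6, -0.1, 7.2]
finger_gap: 47.2
```

```bash
python3 y.py
```

```text
t 14.3 cw turn rad 1.3289 clicks 4.43 e7 [-0.213 -0.213] Tz [0.191 0.228] F [-3.4 -0.1  7.3] ee [519.7 183.2 116.1] gap 47.0 j7 19.1
```

Emit:
{"fn": "carry_out", "kwargs": {"commands": [[0, 0, 0, 0, 0, 0.04], [0, 0, 0, 0, 0, 0.08], [0, 0, 0, 0, 0, 0.12], [0, 0, 0, 0, 0, 0.16], [0, 0, 0, 0, 0, 0.2], [0, 0, 0, 0, 0, 0.23], [0, 0, 0, 0, 0, 0.23], [0, 0, 0, 0, 0, 0.23]]}}

```text
clock: 15.1
ee_pos: [520.9, 179.4, 116.1]
orientation: [[0.941, 0.337, 0.002], [0.337, -0.941, -0.005], [0.0, 0.005, -1.0]]
ft_force: [-0.1, -5.7, 6.5]
finger_gap: 47.0
```

```bash
python3 y.py
```

```text
t 15.15 cw turn rad 1.559 clicks 5.197 e7 [-0.619 -0.621] Tz [0.583 0.528] F [-0.2 -5.4  5.5] ee [520.9 179.4 116.1] gap 47.1 j7 7.4
```

Emit:
{"fn": "carry_out", "kwargs": {"commands": [[0, 0, 0, 0, 0, 0.01], [0, 0, 0, 0, 0, 0.03], [0, 0, 0, 0, 0, 0.03], [0, 0, 0, 0, 0, 0.03]]}}

```text
clock: 15.55
ee_pos: [520.5, 180.2, 116.0]
orientation: [[0.951, 0.308, 0.001], [0.308, -0.951, -0.004], [-0.0, 0.004, -1.0]]
ft_force: [0.0, -5.3, 6.9]
finger_gap: 46.7
```

```bash
python3 y.py
```

```text
t 15.6 cw turn rad 1.5896 clicks 5.299 e7 [-0.429 -0.43 ] Tz [0.383 0.474] F [-0.5 -6.1  5.8] ee [520.5 180.1 116. ] gap 47.2 j7 5.8
```

Emit:
{"fn": "carry_out", "kwargs": {"commands": [[0, 0, 0, 0, 0, 0.01], [0, 0, 0, 0, 0, 0.02], [0, 0, 0, 0, 0, 0.02], [0, 0, 0, 0, 0, 0.02]]}}

```text
clock: 16.0
ee_pos: [520.4, 180.5, 116.0]
orientation: [[0.957, 0.291, 0.001], [0.291, -0.957, -0.004], [-0.0, 0.004, -1.0]]
ft_force: [-0.5, -4.3, 6.0]
finger_gap: 47.1
```

```bash
python3 y.py
```

```text
t 16.05 cw turn rad 1.6082 clicks 5.361 e7 [-0.672 -0.673] Tz [0.67  0.663] F [-0.5 -3.7  6.8] ee [520.3 180.5 116. ] gap 47.0 j7 4.8
```

```bash
python3 - <<'E'
from h import *
from station import arm,imaging
s=st(); print(np.round(s["effort"],2))
p=imaging.get_image("scene");cv2.imwrite("pics/s2.png",cv2.resize(p["img"][80:290,240:520,::-1],None,fx=2.8,fy=2.8))
p=imaging.get_image("top");cv2.imwrite("pics/t2.png",cv2.resize(p["img"][150:360,100:380,::-1],None,fx=2.8,fy=2.8))
E
```

```text
16.05 J [-45.8  22.3  27.4 109.7 -12.7  51.    4.8] ee [520.3 180.5 116. ] x [ 9.568e-01  2.907e-01 -2.000e-04] z [ 9.0e-04 -3.6e-03 -1.0e+00] F [-0.55 -3.74  6.77] T [-1.017  0.191  0.663] gap 47.0 e7 -0.673
[ -1.55 -35.67   3.18 -20.16  -1.5   -0.65  -0.67]
```

View pics/s2.png

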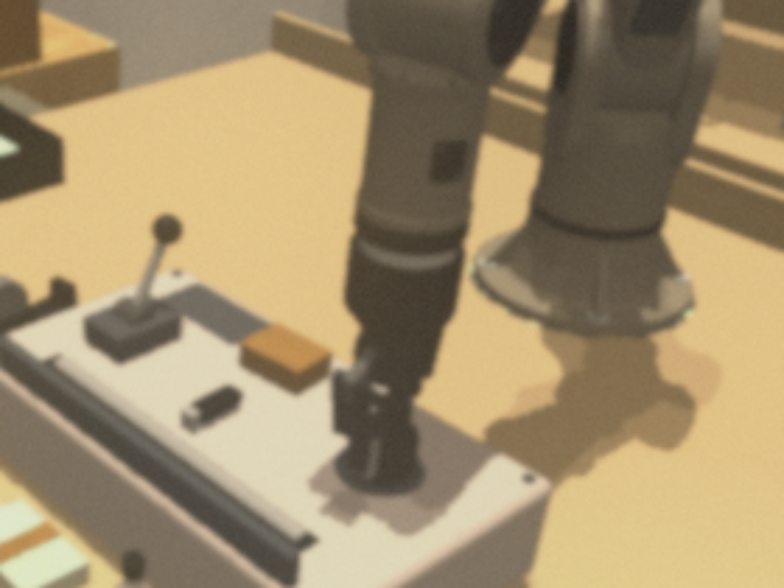

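View pics/t2.png

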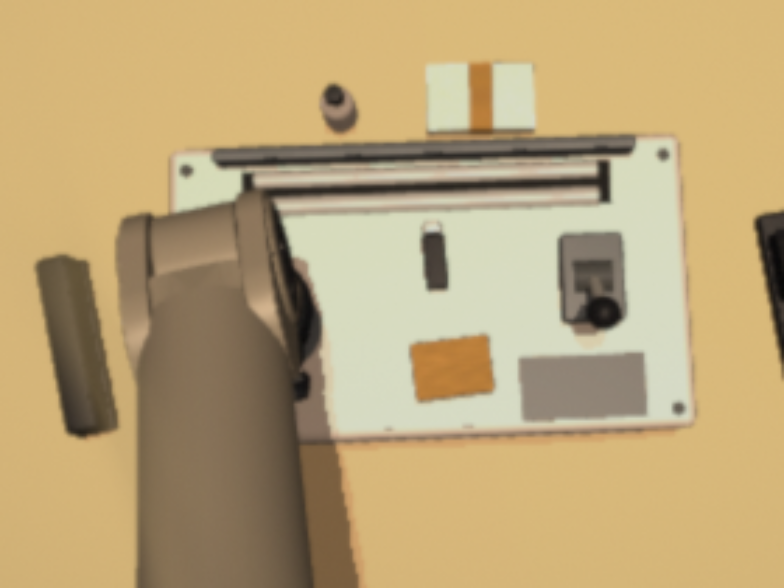

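The force signs mean I misread earlier. A positive e7 is the knob pulling ahead (cw), so it is now resisting at about 0.6 N m, and the arm also shifted about 4 mm sideways during that last longer call. I'll release now so the knob springs back into its click, then re-centre and probe gently.

Emit:
{"fn": "carry_out", "kwargs": {"commands": [[0, 0, 0, 0, 0, 0], [0, 0, 0, 0, 0, 0], [0, 0, 0, 0, 0, 0], [0, 0, 0, 0, 0, 0], [0, 0, 0, 0, 0, 0]], "gripper": -1}}

```text
clock: 16.65
ee_pos: [519.6, 183.3, 115.2]
orientation: [[0.957, 0.289, -0.0], [0.289, -0.957, 0.0], [-0.0, -0.0, -1.0]]
ft_force: [-0.7, -0.3, -0.2]
finger_gap: 85.5
```

```bash
python3 - <<'E'
from h import *
s=st(); print(np.round(s["effort"],2))
E
```

```text
16.65 J [-45.9  22.3  27.3 109.7 -13.   51.    4.7] ee [519.6 183.3 115.2] x [ 0.9573  0.2891 -0.    ] z [-1.e-04  1.e-04 -1.e+00] F [-0.74 -0.34 -0.22] T [-0.026 -0.029  0.022] gap 85.5 e7 -0.0
[-0.000e+00 -3.831e+01  5.230e+00 -2.061e+01  1.000e-02  0.000e+00
 -0.000e+00]
```

Emit:
{"fn": "carry_out", "kwargs": {"commands": [[0.02, -0.08, 0, 0, 0, 0], [0.02, -0.08, 0, 0, 0, 0], [0.02, -0.08, 0, 0, 0, 0]]}}

```text
clock: 16.95
ee_pos: [519.7, 184.0, 115.3]
orientation: [[0.957, 0.289, 0.0], [0.289, -0.957, 0.0], [0.0, -0.0, -1.0]]
ft_force: [-0.3, -0.2, -0.0]
finger_gap: 85.4
```

```bash
python3 - <<'E'
from h import *
from station import imaging
s=st()
p=imaging.get_image("scene");w=cloud(p);X,Y,Z=w[...,0],w[...,1],w[...,2]
cv2.imwrite("pics/s3.png",cv2.resize(p["img"][180:290,320:460,::-1],None,fx=5,fy=5))
E
```

```text
16.95 J [-45.9  22.3  27.3 109.7 -13.   51.    4.6] ee [519.7 184.  115.3] x [9.573e-01 2.889e-01 1.000e-04] z [ 1.e-04  1.e-04 -1.e+00] F [-0.28 -0.25 -0.02] T [-0.038 -0.046 -0.039] gap 85.4 e7 -0.001
```

View pics/s3.png

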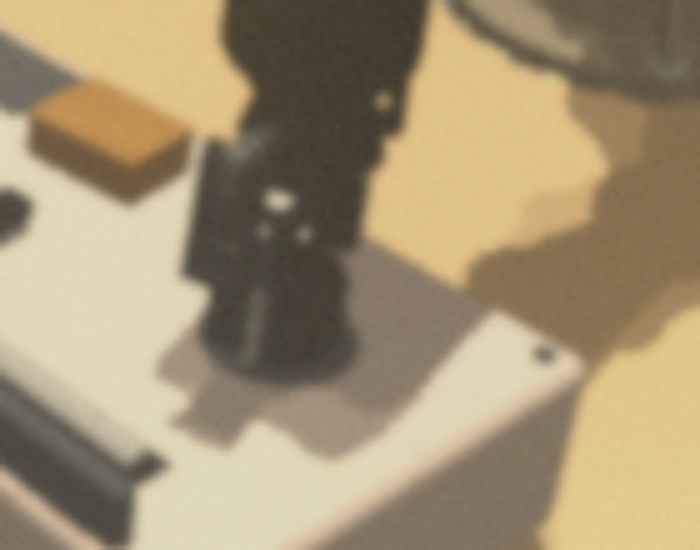

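Emit:
{"fn": "carry_out", "kwargs": {"commands": [[0, 0, 0, 0, 0, 0], [0, 0, 0, 0, 0, 0], [0, 0, 0, 0, 0, 0], [0, 0, 0, 0, 0, 0], [0, 0, 0, 0, 0, 0], [0, 0, 0, 0, 0, 0], [0, 0, 0, 0, 0, 0], [0, 0, 0, 0, 0, 0]], "gripper": 1, "grip_force": 28}}

```text
clock: 17.8
ee_pos: [519.2, 183.8, 115.5]
orientation: [[0.957, 0.289, -0.001], [0.289, -0.957, 0.0], [-0.001, -0.0, -1.0]]
ft_force: [-2.9, -1.0, 6.1]
finger_gap: 46.8
```

```bash
sed -i 's/^a0=.*/a0=np.degrees(np.arctan2(.289,.9573))/' y.py; cat >> y.py <<'E'
import sys
print("J",np.round(s["joint_pos"],1),"T",np.round(s["ft_torque"],2))
E
sed -i 's/if cw<-0.5: cw+=2\*np.pi/pass/' y.py
python3 y.py
```

```text
t 17.85 cw turn rad 0.0002 clicks 0.001 e7 [0.006 0.006] Tz [-0.04   0.025] F [-3.1 -1.2  6. ] ee [519.2 183.8 115.5] gap 47.2 j7 4.6
J [-45.9  22.3  27.3 109.7 -13.   51.1   4.6] T [-0.18  0.74  0.02]
```

Emit:
{"fn": "carry_out", "kwargs": {"commands": [[-0.05, 0, 0, 0, 0, 0], [-0.05, 0, 0, 0, 0, 0]]}}

```text
clock: 18.05
ee_pos: [519.2, 183.8, 115.5]
orientation: [[0.957, 0.289, 0.0], [0.289, -0.957, 0.0], [0.0, -0.0, -1.0]]
ft_force: [-2.2, -0.9, 5.9]
finger_gap: 47.3
```

```bash
python3 y.py
```

```text
t 18.1 cw turn rad 0.0002 clicks 0.001 e7 [0.009 0.009] Tz [-0.053  0.025] F [-2.7 -0.5  6. ] ee [519.3 183.8 115.5] gap 47.1 j7 4.6
J [-45.9  22.3  27.3 109.7 -12.9  51.    4.6] T [-0.18  0.56  0.02]
```

Emit:
{"fn": "carry_out", "kwargs": {"commands": [[0, 0, 0, 0, 0, 0.02], [0, 0, 0, 0, 0, 0.04], [0, 0, 0, 0, 0, 0.04]]}}

```text
clock: 18.4
ee_pos: [519.2, 183.8, 115.6]
orientation: [[0.968, 0.251, 0.0], [0.251, -0.968, 0.0], [0.0, 0.0, -1.0]]
ft_force: [-2.5, -0.8, 5.2]
finger_gap: 47.2
```

```bash
python3 y.py
```

```text
t 18.45 cw turn rad 0.0398 clicks 0.133 e7 [-0.123 -0.069] Tz [0.112 0.096] F [-1.4 -1.1  5.4] ee [519.3 183.8 115.6] gap 46.9 j7 2.6
J [-46.3  22.4  27.8 109.7 -13.2  51.    2.6] T [-0.17  0.57  0.1 ]
```

Emit:
{"fn": "carry_out", "kwargs": {"commands": [[0, 0, 0, 0, 0, 0.02], [0, 0, 0, 0, 0, 0.03], [0, 0, 0, 0, 0, 0.03]]}}

```text
clock: 18.75
ee_pos: [519.3, 183.4, 115.6]
orientation: [[0.974, 0.226, 0.001], [0.226, -0.974, -0.002], [0.0, 0.002, -1.0]]
ft_force: [-1.1, -1.6, 5.5]
finger_gap: 47.0
```

```bash
python3 y.py
```

```text
t 18.8 cw turn rad 0.0654 clicks 0.218 e7 [-1.06  -1.029] Tz [1.033 1.02 ] F [-2.1 -2.3  5.8] ee [519.3 183.5 115.6] gap 47.5 j7 1.2
J [-46.7  22.4  28.2 109.8 -13.3  51.    1.2] T [-0.43  0.49  1.02]
```

Emit:
{"fn": "carry_out", "kwargs": {"commands": [[0, 0, 0, 0, 0, -0.03], [0, 0, 0, 0, 0, -0.03]]}}

```text
clock: 19.0
ee_pos: [519.4, 183.4, 115.6]
orientation: [[0.968, 0.252, 0.0], [0.252, -0.968, -0.0], [0.0, 0.001, -1.0]]
ft_force: [-2.1, -2.6, 4.9]
finger_gap: 47.0
```

```bash
python3 y.py
```

```text
t 19.05 cw turn rad 0.0389 clicks 0.13 e7 [-0.195 -0.271] Tz [0.239 0.263] F [-1.4 -2.   5.7] ee [519.4 183.4 115.6] gap 46.9 j7 2.6
J [-46.3  22.4  27.8 109.8 -13.2  51.    2.6] T [-0.27  0.51  0.26]
```

Emit:
{"fn": "carry_out", "kwargs": {"commands": [[0, 0, 0, 0, 0, -0.03], [0, 0, 0, 0, 0, -0.03]]}}

```text
clock: 19.25
ee_pos: [519.3, 183.5, 115.6]
orientation: [[0.96, 0.279, 0.0], [0.279, -0.96, -0.0], [0.0, 0.0, -1.0]]
ft_force: [-1.9, -0.5, 4.8]
finger_gap: 46.7
```

```bash
python3 y.py
```

```text
t 19.3 cw turn rad 0.0102 clicks 0.034 e7 [0.129 0.058] Tz [ 0.   -0.06] F [-2.5 -0.5  5.4] ee [519.3 183.5 115.6] gap 46.8 j7 4.1
J [-46.   22.3  27.4 109.7 -13.   51.    4.1] T [-0.28  0.53 -0.06]
```

Emit:
{"fn": "carry_out", "kwargs": {"commands": [[0, 0, 0, 0, 0, -0.03], [0, 0, 0, 0, 0, -0.03]]}}

```text
clock: 19.5
ee_pos: [519.4, 183.5, 115.6]
orientation: [[0.951, 0.308, 0.0], [0.308, -0.951, -0.0], [0.0, 0.0, -1.0]]
ft_force: [-2.3, -1.6, 5.3]
finger_gap: 47.4
```

```bash
python3 y.py
```

```text
t 19.55 cw turn rad -0.0196 clicks -0.065 e7 [0.193 0.137] Tz [-0.081 -0.148] F [-2.1 -2.1  5.1] ee [519.3 183.5 115.6] gap 47.0 j7 5.6
J [-45.7  22.2  27.1 109.7 -12.8  51.    5.6] T [-0.31  0.54 -0.15]
```

Emit:
{"fn": "carry_out", "kwargs": {"commands": [[0, 0, 0, 0, 0, -0.03], [0, 0, 0, 0, 0, -0.03]]}}

```text
clock: 19.75
ee_pos: [519.4, 183.5, 115.6]
orientation: [[0.942, 0.336, 0.0], [0.336, -0.942, -0.0], [0.0, 0.0, -1.0]]
ft_force: [-2.0, -1.1, 5.8]
finger_gap: 46.9
```

```bash
python3 y.py
```

```text
t 19.8 cw turn rad -0.0496 clicks -0.165 e7 [0.151 0.101] Tz [-0.024 -0.063] F [-2.4 -0.5  4.4] ee [519.3 183.5 115.5] gap 47.4 j7 7.2
J [-45.4  22.2  26.7 109.7 -12.6  50.9   7.2] T [-0.38  0.55 -0.06]
```

Emit:
{"fn": "carry_out", "kwargs": {"commands": [[0, 0, 0, 0, 0, -0.03], [0, 0, 0, 0, 0, -0.06], [0, 0, 0, 0, 0, -0.09], [0, 0, 0, 0, 0, -0.09], [0, 0, 0, 0, 0, -0.09]]}}

```text
clock: 20.3
ee_pos: [519.4, 183.5, 115.6]
orientation: [[0.908, 0.42, 0.0], [0.42, -0.908, -0.0], [0.0, 0.0, -1.0]]
ft_force: [-2.2, -2.2, 5.1]
finger_gap: 46.7
```

```bash
python3 y.py
```

```text
t 20.35 cw turn rad -0.1399 clicks -0.466 e7 [-0.028 -0.031] Tz [-0.014  0.01 ] F [-2.1 -1.2  6.2] ee [519.4 183.5 115.6] gap 47.2 j7 11.8
J [-44.5  22.   25.5 109.7 -12.   50.9  11.8] T [-0.35  0.45  0.01]
```

Emit:
{"fn": "carry_out", "kwargs": {"commands": [[0, 0, 0, 0, 0, -0.03], [0, 0, 0, 0, 0, -0.06], [0, 0, 0, 0, 0, -0.09], [0, 0, 0, 0, 0, -0.09], [0, 0, 0, 0, 0, -0.09]]}}

```text
clock: 20.85
ee_pos: [519.4, 183.5, 115.6]
orientation: [[0.866, 0.5, 0.0], [0.5, -0.866, -0.0], [0.0, 0.0, -1.0]]
ft_force: [-1.3, -0.5, 5.0]
finger_gap: 46.8
```

```bash
python3 y.py
```

```text
t 20.9 cw turn rad -0.2299 clicks -0.766 e7 [-0.115 -0.071] Tz [0.188 0.135] F [-2.2 -0.3  5.5] ee [519.4 183.5 115.6] gap 46.9 j7 16.4
J [-43.6  21.8  24.4 109.7 -11.4  50.8  16.4] T [-0.34  0.55  0.13]
```

Emit:
{"fn": "carry_out", "kwargs": {"commands": [[0, 0, 0, 0, 0, -0.03], [0, 0, 0, 0, 0, -0.06], [0, 0, 0, 0, 0, -0.12], [0, 0, 0, 0, 0, -0.12], [0, 0, 0, 0, 0, -0.12]]}}

```text
clock: 21.4
ee_pos: [519.4, 183.5, 115.6]
orientation: [[0.801, 0.599, 0.0], [0.599, -0.801, 0.0], [0.0, 0.0, -1.0]]
ft_force: [-1.8, -1.2, 5.4]
finger_gap: 47.3
```

```bash
python3 y.py
```

```text
t 21.45 cw turn rad -0.349 clicks -1.163 e7 [0.129 0.125] Tz [-0.151 -0.158] F [-1.8 -0.8  5.7] ee [519.4 183.5 115.6] gap 47.6 j7 22.5
J [-42.4  21.6  22.9 109.7 -10.6  50.8  22.5] T [-0.32  0.48 -0.16]
```

Textbook detent behaviour: click 1 has passed. I'll continue counting, watching for the pull (negative) to resist (positive) change at each click.

Emit:
{"fn": "carry_out", "kwargs": {"commands": [[0, 0, 0, 0, 0, -0.03], [0, 0, 0, 0, 0, -0.06], [0, 0, 0, 0, 0, -0.1], [0, 0, 0, 0, 0, -0.14], [0, 0, 0, 0, 0, -0.18], [0, 0, 0, 0, 0, -0.18], [0, 0, 0, 0, 0, -0.18]]}}

```text
clock: 22.15
ee_pos: [519.5, 183.6, 115.6]
orientation: [[0.68, 0.733, 0.001], [0.733, -0.68, -0.0], [0.0, 0.0, -1.0]]
ft_force: [-2.1, -1.2, 5.1]
finger_gap: 47.2
```

```bash
python3 y.py
```

```text
t 22.2 cw turn rad -0.5295 clicks -1.765 e7 [-0.119 -0.126] Tz [0.128 0.143] F [-2.5 -2.1  6.3] ee [519.4 183.6 115.6] gap 47.7 j7 31.9
J [-40.7  21.3  20.6 109.6  -9.5  50.7  31.9] T [-0.32  0.43  0.14]
```

Emit:
{"fn": "carry_out", "kwargs": {"commands": [[0, 0, 0, 0, 0, -0.03], [0, 0, 0, 0, 0, -0.06], [0, 0, 0, 0, 0, -0.12], [0, 0, 0, 0, 0, -0.12], [0, 0, 0, 0, 0, -0.12]]}}

```text
clock: 22.7
ee_pos: [519.5, 183.6, 115.6]
orientation: [[0.588, 0.809, 0.001], [0.809, -0.588, 0.0], [0.0, 0.0, -1.0]]
ft_force: [-0.7, -1.0, 4.8]
finger_gap: 47.2
```

```bash
python3 y.py
```

```text
t 22.75 cw turn rad -0.6487 clicks -2.162 e7 [0.089 0.084] Tz [-0.115 -0.105] F [-1.6 -1.   5. ] ee [519.5 183.6 115.6] gap 47.4 j7 38.0
J [-39.5  21.2  19.2 109.6  -8.8  50.6  38. ] T [-0.38  0.44 -0.11]
```

Emit:
{"fn": "carry_out", "kwargs": {"commands": [[0, 0, 0, 0, 0, -0.03], [0, 0, 0, 0, 0, -0.06], [0, 0, 0, 0, 0, -0.1], [0, 0, 0, 0, 0, -0.14], [0, 0, 0, 0, 0, -0.18], [0, 0, 0, 0, 0, -0.18], [0, 0, 0, 0, 0, -0.18]]}}

```text
clock: 23.45
ee_pos: [519.5, 183.6, 115.6]
orientation: [[0.433, 0.901, 0.001], [0.901, -0.433, -0.0], [0.0, 0.001, -1.0]]
ft_force: [-1.9, -1.6, 3.9]
finger_gap: 46.9
```

```bash
python3 y.py
```

```text
t 23.5 cw turn rad -0.8299 clicks -2.766 e7 [-0.241 -0.242] Tz [0.207 0.243] F [-2.4 -1.1  4.6] ee [519.5 183.6 115.6] gap 47.2 j7 47.4
J [-37.7  20.9  17.  109.5  -7.7  50.6  47.4] T [-0.19  0.38  0.24]
```

Emit:
{"fn": "carry_out", "kwargs": {"commands": [[0, 0, 0, 0, 0, -0.03], [0, 0, 0, 0, 0, -0.06], [0, 0, 0, 0, 0, -0.12], [0, 0, 0, 0, 0, -0.12], [0, 0, 0, 0, 0, -0.12]]}}

```text
clock: 24.0
ee_pos: [519.5, 183.6, 115.6]
orientation: [[0.323, 0.946, 0.001], [0.946, -0.323, 0.0], [0.0, 0.001, -1.0]]
ft_force: [-1.5, -1.0, 5.3]
finger_gap: 47.3
```

```bash
python3 y.py
```

```text
t 24.05 cw turn rad -0.9483 clicks -3.161 e7 [0.126 0.12 ] Tz [-0.124 -0.148] F [-1.6 -0.6  6.1] ee [519.5 183.6 115.5] gap 47.4 j7 53.6
J [-36.6  20.8  15.5 109.5  -7.1  50.6  53.6] T [-0.4   0.38 -0.15]
```

Emit:
{"fn": "carry_out", "kwargs": {"commands": [[0, 0, 0, 0, 0, -0.03], [0, 0, 0, 0, 0, -0.06], [0, 0, 0, 0, 0, -0.1], [0, 0, 0, 0, 0, -0.14], [0, 0, 0, 0, 0, -0.18], [0, 0, 0, 0, 0, -0.18], [0, 0, 0, 0, 0, -0.18]]}}

```text
clock: 24.75
ee_pos: [519.5, 183.7, 115.6]
orientation: [[0.148, 0.989, 0.001], [0.989, -0.148, 0.0], [0.0, 0.001, -1.0]]
ft_force: [-1.6, -0.7, 5.1]
finger_gap: 47.2
```

```bash
python3 y.py
```

```text
t 24.8 cw turn rad -1.1286 clicks -3.762 e7 [-0.065 -0.07 ] Tz [0.066 0.086] F [-2.1 -0.3  5.4] ee [519.5 183.7 115.6] gap 47.2 j7 63.0
J [-34.8  20.6  13.4 109.4  -6.   50.5  63. ] T [-0.27  0.31  0.09]
```

Three clicks are counted. The stop reading earlier was messy (1.03 N m at a small angle), so before relying on it I'll go back clockwise and touch the stop once more in fine steps with this well-centred grip.

Emit:
{"fn": "carry_out", "kwargs": {"commands": [[0, 0, 0, 0, 0, 0.04], [0, 0, 0, 0, 0, 0.08], [0, 0, 0, 0, 0, 0.12], [0, 0, 0, 0, 0, 0.16], [0, 0, 0, 0, 0, 0.2], [0, 0, 0, 0, 0, 0.24], [0, 0, 0, 0, 0, 0.28], [0, 0, 0, 0, 0, 0.32], [0, 0, 0, 0, 0, 0.36], [0, 0, 0, 0, 0, 0.4], [0, 0, 0, 0, 0, 0.44], [0, 0, 0, 0, 0, 0.48], [0, 0, 0, 0, 0, 0.52], [0, 0, 0, 0, 0, 0.56], [0, 0, 0, 0, 0, 0.6], [0, 0, 0, 0, 0, 0.64], [0, 0, 0, 0, 0, 0.68], [0, 0, 0, 0, 0, 0.68]]}}

```text
clock: 26.6
ee_pos: [519.5, 183.5, 115.6]
orientation: [[0.738, 0.675, 0.001], [0.675, -0.738, -0.0], [0.0, 0.001, -1.0]]
ft_force: [-1.8, -2.1, 6.1]
finger_gap: 47.4
```

```bash
python3 y.py
```

```text
t 26.65 cw turn rad -0.4481 clicks -1.494 e7 [-0.195 -0.112] Tz [0.058 0.042] F [-1.8 -1.8  5.5] ee [519.5 183.5 115.6] gap 47.1 j7 27.7
J [-41.4  21.4  21.6 109.6 -10.   50.7  27.7] T [-0.4   0.43  0.04]
```

Emit:
{"fn": "carry_out", "kwargs": {"commands": [[0, 0, 0, 0, 0, 0.04], [0, 0, 0, 0, 0, 0.08], [0, 0, 0, 0, 0, 0.12], [0, 0, 0, 0, 0, 0.16], [0, 0, 0, 0, 0, 0.2], [0, 0, 0, 0, 0, 0.24], [0, 0, 0, 0, 0, 0.28], [0, 0, 0, 0, 0, 0.32], [0, 0, 0, 0, 0, 0.36], [0, 0, 0, 0, 0, 0.38], [0, 0, 0, 0, 0, 0.4], [0, 0, 0, 0, 0, 0.4], [0, 0, 0, 0, 0, 0.4]]}}

```text
clock: 27.95
ee_pos: [519.3, 183.5, 115.6]
orientation: [[0.942, 0.335, 0.0], [0.335, -0.942, -0.0], [0.0, 0.0, -1.0]]
ft_force: [-3.2, -1.9, 6.7]
finger_gap: 47.3
```

```bash
python3 y.py
```

```text
t 28.0 cw turn rad -0.048 clicks -0.16 e7 [0.069 0.072] Tz [-0.09  -0.064] F [-2.  -1.1  5.1] ee [519.4 183.5 115.6] gap 47.0 j7 7.1
J [-45.4  22.2  26.7 109.7 -12.6  50.9   7.1] T [-0.36  0.56 -0.06]
```

Emit:
{"fn": "carry_out", "kwargs": {"commands": [[0, 0, 0, 0, 0, 0.02], [0, 0, 0, 0, 0, 0.04], [0, 0, 0, 0, 0, 0.06], [0, 0, 0, 0, 0, 0.07], [0, 0, 0, 0, 0, 0.07], [0, 0, 0, 0, 0, 0.07]]}}

```text
clock: 28.6
ee_pos: [519.3, 183.5, 115.6]
orientation: [[0.963, 0.268, 0.0], [0.268, -0.963, -0.0], [0.0, 0.0, -1.0]]
ft_force: [-2.5, -0.8, 7.0]
finger_gap: 47.0
```

```bash
python3 y.py
```

```text
t 28.65 cw turn rad 0.0214 clicks 0.071 e7 [-0.064 -0.063] Tz [0.04  0.039] F [-1.9 -2.   6.3] ee [519.4 183.5 115.6] gap 47.1 j7 3.5
J [-46.1  22.3  27.6 109.7 -13.   51.    3.5] T [-0.33  0.54  0.04]
```

Emit:
{"fn": "carry_out", "kwargs": {"commands": [[0, 0, 0, 0, 0, 0.01], [0, 0, 0, 0, 0, 0.02], [0, 0, 0, 0, 0, 0.02], [0, 0, 0, 0, 0, 0.02]]}}

```text
clock: 29.05
ee_pos: [519.4, 183.5, 115.6]
orientation: [[0.968, 0.25, 0.0], [0.25, -0.968, -0.001], [0.0, 0.001, -1.0]]
ft_force: [-2.3, -1.6, 6.2]
finger_gap: 47.3
```

```bash
python3 y.py
```

```text
t 29.1 cw turn rad 0.0404 clicks 0.135 e7 [-0.289 -0.289] Tz [0.26  0.261] F [-1.9 -1.3  5.5] ee [519.4 183.4 115.6] gap 47.0 j7 2.5
J [-46.3  22.3  27.8 109.7 -13.1  51.    2.5] T [-0.34  0.49  0.26]
```

The stop repeats at the same angle: 0.29 N m static and rising, above any click. I won't push further and will go back four clicks, checking each.

Emit:
{"fn": "carry_out", "kwargs": {"commands": [[0, 0, 0, 0, 0, -0.03], [0, 0, 0, 0, 0, -0.07], [0, 0, 0, 0, 0, -0.11], [0, 0, 0, 0, 0, -0.15], [0, 0, 0, 0, 0, -0.19], [0, 0, 0, 0, 0, -0.23], [0, 0, 0, 0, 0, -0.27], [0, 0, 0, 0, 0, -0.27], [0, 0, 0, 0, 0, -0.27]]}}

```text
clock: 30.0
ee_pos: [519.4, 183.5, 115.6]
orientation: [[0.867, 0.499, 0.0], [0.499, -0.867, -0.0], [0.0, 0.0, -1.0]]
ft_force: [-2.5, -0.8, 5.7]
finger_gap: 47.3
```

```bash
python3 y.py
```

```text
t 30.05 cw turn rad -0.2287 clicks -0.762 e7 [-0.099 -0.101] Tz [0.144 0.105] F [-1.9 -2.4  5.9] ee [519.4 183.5 115.6] gap 46.8 j7 16.3
J [-43.6  21.8  24.3 109.7 -11.4  50.8  16.3] T [-0.33  0.48  0.11]
```

Emit:
{"fn": "carry_out", "kwargs": {"commands": [[0, 0, 0, 0, 0, -0.04], [0, 0, 0, 0, 0, -0.08], [0, 0, 0, 0, 0, -0.12], [0, 0, 0, 0, 0, -0.12], [0, 0, 0, 0, 0, -0.12]]}}

```text
clock: 30.55
ee_pos: [519.4, 183.5, 115.6]
orientation: [[0.801, 0.598, 0.0], [0.598, -0.801, -0.0], [0.0, 0.0, -1.0]]
ft_force: [-1.9, -1.3, 6.6]
finger_gap: 47.3
```

```bash
python3 y.py
```

```text
t 30.6 cw turn rad -0.3481 clicks -1.16 e7 [0.041 0.037] Tz [-0.069 -0.028] F [-2.4 -1.7  5.1] ee [519.4 183.5 115.6] gap 47.1 j7 22.5
J [-42.4  21.6  22.8 109.6 -10.6  50.8  22.5] T [-0.36  0.51 -0.03]
```

Emit:
{"fn": "carry_out", "kwargs": {"commands": [[0, 0, 0, 0, 0, -0.04], [0, 0, 0, 0, 0, -0.08], [0, 0, 0, 0, 0, -0.12], [0, 0, 0, 0, 0, -0.16], [0, 0, 0, 0, 0, -0.18], [0, 0, 0, 0, 0, -0.18], [0, 0, 0, 0, 0, -0.18]]}}

```text
clock: 31.3
ee_pos: [519.5, 183.6, 115.6]
orientation: [[0.681, 0.732, 0.001], [0.732, -0.681, -0.0], [0.0, 0.001, -1.0]]
ft_force: [-1.0, -1.6, 5.1]
finger_gap: 47.0
```

```bash
python3 y.py
```

```text
t 31.35 cw turn rad -0.5287 clicks -1.762 e7 [-0.081 -0.081] Tz [0.095 0.097] F [-1.8 -1.9  5.1] ee [519.5 183.5 115.6] gap 46.7 j7 31.8
J [-40.6  21.3  20.6 109.6  -9.5  50.7  31.8] T [-0.34  0.37  0.1 ]
```

Emit:
{"fn": "carry_out", "kwargs": {"commands": [[0, 0, 0, 0, 0, -0.04], [0, 0, 0, 0, 0, -0.08], [0, 0, 0, 0, 0, -0.12], [0, 0, 0, 0, 0, -0.12], [0, 0, 0, 0, 0, -0.12]]}}

```text
clock: 31.85
ee_pos: [519.5, 183.5, 115.6]
orientation: [[0.589, 0.808, 0.001], [0.808, -0.589, -0.0], [0.0, 0.0, -1.0]]
ft_force: [-1.6, -0.6, 5.3]
finger_gap: 47.2
```

```bash
python3 y.py
```

```text
t 31.9 cw turn rad -0.6482 clicks -2.161 e7 [0.023 0.019] Tz [ 0.016 -0.022] F [-0.2 -0.5  5.1] ee [519.5 183.6 115.6] gap 47.2 j7 38.0
J [-39.4  21.2  19.1 109.6  -8.8  50.6  38. ] T [-0.36  0.46 -0.02]
```

Emit:
{"fn": "carry_out", "kwargs": {"commands": [[0, 0, 0, 0, 0, -0.04], [0, 0, 0, 0, 0, -0.08], [0, 0, 0, 0, 0, -0.12], [0, 0, 0, 0, 0, -0.16], [0, 0, 0, 0, 0, -0.18], [0, 0, 0, 0, 0, -0.18], [0, 0, 0, 0, 0, -0.18]]}}

```text
clock: 32.6
ee_pos: [519.5, 183.6, 115.6]
orientation: [[0.434, 0.901, 0.001], [0.901, -0.434, -0.0], [0.0, 0.001, -1.0]]
ft_force: [-0.6, -1.5, 5.0]
finger_gap: 47.1
```

```bash
python3 y.py
```

```text
t 32.65 cw turn rad -0.8287 clicks -2.762 e7 [-0.078 -0.098] Tz [0.086 0.064] F [-1.4 -1.4  4.9] ee [519.5 183.6 115.6] gap 47.1 j7 47.4
J [-37.7  20.9  16.9 109.5  -7.7  50.6  47.4] T [-0.26  0.39  0.06]
```

Emit:
{"fn": "carry_out", "kwargs": {"commands": [[0, 0, 0, 0, 0, -0.04], [0, 0, 0, 0, 0, -0.08], [0, 0, 0, 0, 0, -0.12], [0, 0, 0, 0, 0, -0.12], [0, 0, 0, 0, 0, -0.12]]}}

```text
clock: 33.15
ee_pos: [519.5, 183.6, 115.6]
orientation: [[0.324, 0.946, 0.001], [0.946, -0.324, 0.0], [0.0, 0.001, -1.0]]
ft_force: [-2.1, -0.6, 4.6]
finger_gap: 47.2
```

```bash
python3 y.py
```

```text
t 33.2 cw turn rad -0.9482 clicks -3.161 e7 [0.043 0.039] Tz [-0.03 -0.04] F [-1.5 -0.3  5.2] ee [519.6 183.7 115.6] gap 47.1 j7 53.6
J [-36.5  20.8  15.5 109.5  -7.   50.6  53.6] T [-0.31  0.42 -0.04]
```

Emit:
{"fn": "carry_out", "kwargs": {"commands": [[0, 0, 0, 0, 0, -0.04], [0, 0, 0, 0, 0, -0.08], [0, 0, 0, 0, 0, -0.12], [0, 0, 0, 0, 0, -0.16], [0, 0, 0, 0, 0, -0.18], [0, 0, 0, 0, 0, -0.18], [0, 0, 0, 0, 0, -0.18]]}}

```text
clock: 33.9
ee_pos: [519.5, 183.7, 115.6]
orientation: [[0.148, 0.989, 0.001], [0.989, -0.148, 0.0], [0.0, 0.001, -1.0]]
ft_force: [-2.9, 0.3, 4.8]
finger_gap: 47.3
```

```bash
python3 y.py
```

```text
t 33.95 cw turn rad -1.1285 clicks -3.762 e7 [-0.041 -0.045] Tz [0.053 0.06 ] F [-2.  -1.9  5.8] ee [519.6 183.7 115.6] gap 47.0 j7 63.0
J [-34.8  20.6  13.3 109.4  -6.   50.5  63. ] T [-0.28  0.39  0.06]
```

Emit:
{"fn": "carry_out", "kwargs": {"commands": [[0, 0, 0, 0, 0, -0.02], [0, 0, 0, 0, 0, -0.04], [0, 0, 0, 0, 0, -0.05], [0, 0, 0, 0, 0, -0.05], [0, 0, 0, 0, 0, -0.05]]}}

```text
clock: 34.45
ee_pos: [519.5, 183.7, 115.6]
orientation: [[0.099, 0.995, 0.001], [0.995, -0.099, 0.0], [0.0, 0.001, -1.0]]
ft_force: [-1.2, -0.8, 5.7]
finger_gap: 47.1
```

```bash
python3 y.py
```

```text
t 34.5 cw turn rad -1.1788 clicks -3.929 e7 [-0.119 -0.119] Tz [0.123 0.137] F [-1.  -1.2  6.2] ee [519.6 183.7 115.6] gap 46.8 j7 65.6
J [-34.3  20.6  12.7 109.4  -5.7  50.5  65.6] T [-0.25  0.32  0.14]
```

Emit:
{"fn": "carry_out", "kwargs": {"commands": [[0, 0, 0, 0, 0, 0], [0, 0, 0, 0, 0, 0], [0, 0, 0, 0, 0, 0], [0, 0, 0, 0, 0, 0], [0, 0, 0, 0, 0, 0]], "gripper": -1}}

```text
clock: 35.0
ee_pos: [519.2, 183.9, 115.2]
orientation: [[0.098, 0.995, 0.0], [0.995, -0.098, 0.0], [0.0, 0.0, -1.0]]
ft_force: [-0.1, -0.6, 0.1]
finger_gap: 85.5
```

```bash
python3 y.py
```

```text
t 35.05 cw turn rad -1.1798 clicks -3.933 e7 [-0.001 -0.001] Tz [0.004 0.008] F [-0.9 -0.4 -0.6] ee [519.2 183.9 115.2] gap 85.4 j7 65.7
J [-34.3  20.6  12.7 109.5  -5.8  50.5  65.7] T [ 0.03 -0.03  0.01]
```

Released just as it was pulling into click 4. I'll retreat straight up, then go around to the front of the lever.

Emit:
{"fn": "carry_out", "kwargs": {"commands": [[0, 0, -1, 0, 0, 0], [0, 0, -3, 0, 0, 0], [0, 0, -5.5, 0, 0, 0], [0, 0, -8, 0, 0, 0], [0, 0, -10, 0, 0, 0], [-2, -0.3, -11, 0, 0, -0.02], [-5, -0.7, -11, 0, 0, -0.04], [-8, -1, -11, 0, 0, -0.06], [-11, -1.4, -11, 0, 0, -0.08], [-14, -1.8, -11, 0, 0, -0.1], [-17, -2.1, -11, 0, 0, -0.12], [-20, -2.4, -11, 0, 0, -0.12], [-23, -2.7, -11, 0, 0, -0.12], [-24.8, -2.9, -11, 0, 0, -0.12], [-25.4, -2.9, -11, 0, 0, -0.12], [-25.4, -2.9, -11, 0, 0, -0.12]]}}

```text
clock: 36.65
ee_pos: [465.7, -66.6, 225.9]
orientation: [[-0.021, 1.0, 0.001], [1.0, 0.021, 0.001], [0.0, 0.001, -1.0]]
ft_force: [0.3, 0.5, -0.3]
finger_gap: 85.1
```

```bash
python3 - <<'E'
from h import *
from station import imaging
s=st()
for n in ("scene","top"):
    p=imaging.get_image(n);w=cloud(p);X,Y,Z=w[...,0],w[...,1],w[...,2]
    cv2.imwrite(f"pics/{n}4.png",p["img"][:,:,::-1])
    m=(Z>183)&(Z<212)&(X>495)&(X<620)&(abs(Y+65)<25)
    if m.sum(): print(n,m.sum(),w[m].mean(0),w[m].min(0),w[m].max(0))
    m=(Z>130)&(Z<142)&(abs(X-518)<40)&(abs(Y-185)<40)
    print(m.sum(),cv2.minEnclosingCircle(w[m][:,:2].astype(np.float32)) if m.sum() else 0)
E
```

```text
36.65 J [-18.8   5.1  23.2 113.2  -2.3  62.1  96.6] ee [465.7 -66.6 225.9] x [-2.060e-02  9.998e-01  5.000e-04] z [ 1.2e-03  5.0e-04 -1.0e+00] F [ 0.31  0.46 -0.3 ] T [ 0.058 -0.016 -0.005] gap 85.1 e7 0.065
scene 102 [526.86018611 -60.73646808 197.30340647] [514.44499688 -72.90597716 183.14077144] [536.12473208 -51.75946201 207.01462499]
308 ((521.5552368164062, 184.68829345703125), 24.826438903808594)
367 ((516.8842163085938, 183.01724243164062), 24.369361877441406)
```

View pics/scene4.png

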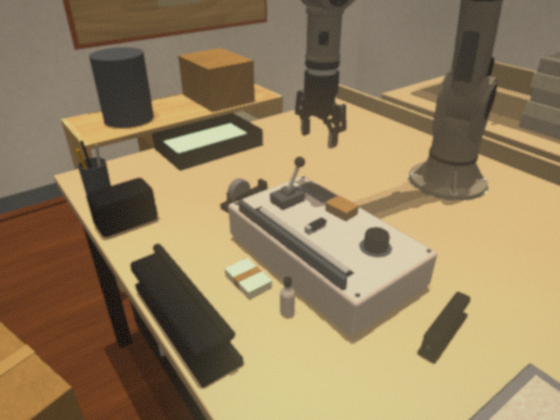

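The gripper (about (320,120)) is in front of the lever ball (299,162), and everything else is undisturbed. Next: close, lower and push.

Emit:
{"fn": "carry_out", "kwargs": {"commands": [[0.2, 0, 0, 0, 0, 0], [0.2, 0, 0, 0, 0, 0], [0.2, 0, 0, 0, 0, 0], [0.2, 0, 0.5, 0, 0, 0], [0.2, 0, 1.5, 0, 0, 0], [0.2, 0, 2.5, 0, 0, 0], [0.2, 0, 3.5, 0, 0, 0], [0.2, 0, 4, 0, 0, 0], [0.2, 0, 4, 0, 0, 0], [0.2, 1, 4, 0, 0, 0], [0.2, 2, 4, 0, 0, 0], [0.2, 2.5, 4, 0, 0, 0], [0.2, 3, 4, 0, 0, 0], [0.2, 3.5, 4, 0, 0, 0], [0.2, 4, 4, 0, 0, 0], [0.2, 4.5, 4, 0, 0, 0], [0.2, 5, 4, 0, 0, 0], [0.2, 5.5, 4, 0, 0, 0], [0.2, 6, 4, 0, 0, 0]], "gripper": 1}}

```text
clock: 38.65
ee_pos: [526.0, -62.7, 185.3]
orientation: [[-0.022, 1.0, 0.0], [1.0, 0.022, 0.0], [0.0, 0.0, -1.0]]
ft_force: [-1.2, 0.3, 0.3]
finger_gap: -0.2
```

Emit:
{"fn": "carry_out", "kwargs": {"commands": [[0, 0.5, 0, 0, 0, 0], [0, 1, 0, 0, 0, 0], [0, 1.5, 0, 0, 0, 0], [0, 2, 0, 0, 0, 0], [0, 2.5, 0, 0, 0, 0], [0, 3, 0, 0, 0, 0], [0, 3.3, 0, 0, 0, 0], [0, 3.6, 0, 0, 0, 0], [0, 3.6, 0, 0, 0, 0]]}}

```text
clock: 39.55
ee_pos: [561.9, -62.0, 185.3]
orientation: [[-0.022, 1.0, 0.001], [1.0, 0.022, -0.0], [-0.0, 0.001, -1.0]]
ft_force: [-1.0, 0.3, -0.5]
finger_gap: 0.1
```

```bash
python3 - <<'E'
from h import *
from station import imaging
s=st()
p=imaging.get_image("scene");cv2.imwrite("pics/s5.png",cv2.resize(p["img"][80:290,200:480,::-1],None,fx=2.8,fy=2.8))
E
```

```text
39.55 J [-16.3  18.   22.4 104.   -7.9  59.5 100.4] ee [561.9 -62.  185.3] x [-2.230e-02  9.998e-01 -1.000e-04] z [ 5.e-04 -0.e+00 -1.e+00] F [-0.95  0.26 -0.49] T [ 0.056  0.01  -0.037] gap 0.1 e7 0.004
```

View pics/s5.png

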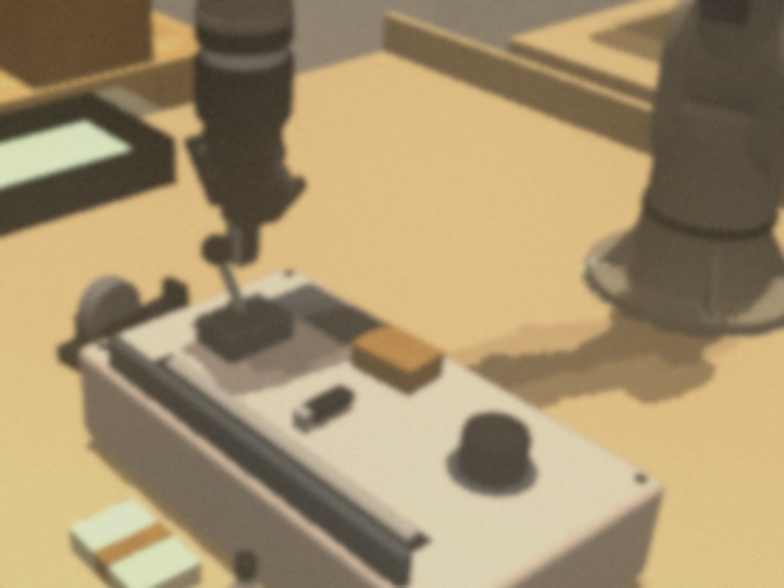

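The lever (ball at (216,249)) is well past vertical with about 1 N. I'll continue in 2–3 mm steps until it resists.

Emit:
{"fn": "carry_out", "kwargs": {"commands": [[0, 0.2, 0, 0, 0, 0], [0, 0.4, 0, 0, 0, 0], [0, 0.5, 0, 0, 0, 0], [0, 0.5, 0, 0, 0, 0]]}}

```text
clock: 40.0
ee_pos: [566.6, -61.9, 185.3]
orientation: [[-0.022, 1.0, 0.0], [1.0, 0.022, 0.0], [0.0, 0.0, -1.0]]
ft_force: [-0.9, 0.2, -0.4]
finger_gap: -0.0
```

Emit:
{"fn": "carry_out", "kwargs": {"commands": [[0, 0.2, 0, 0, 0, 0], [0, 0.3, 0, 0, 0, 0], [0, 0.3, 0, 0, 0, 0]]}}

```text
clock: 40.3
ee_pos: [569.7, -61.8, 185.3]
orientation: [[-0.022, 1.0, 0.0], [1.0, 0.022, 0.0], [0.0, 0.0, -1.0]]
ft_force: [-0.9, -0.4, -1.0]
finger_gap: -0.0
```

Emit:
{"fn": "carry_out", "kwargs": {"commands": [[0, 0.2, 0, 0, 0, 0], [0, 0.3, 0, 0, 0, 0], [0, 0.3, 0, 0, 0, 0]]}}

```text
clock: 40.6
ee_pos: [571.0, -61.8, 185.1]
orientation: [[-0.022, 1.0, -0.004], [1.0, 0.022, 0.0], [0.001, -0.004, -1.0]]
ft_force: [-5.8, 0.6, 2.6]
finger_gap: 0.1
```

Emit:
{"fn": "carry_out", "kwargs": {"commands": [[0, 0.2, 0, 0, 0, 0], [0, 0.2, 0, 0, 0, 0], [0, 0.2, 0, 0, 0, 0]]}}

```text
clock: 40.9
ee_pos: [571.2, -61.8, 185.0]
orientation: [[-0.022, 1.0, -0.008], [1.0, 0.022, 0.001], [0.001, -0.008, -1.0]]
ft_force: [-10.0, 1.6, 6.4]
finger_gap: -0.1
```

Emit:
{"fn": "carry_out", "kwargs": {"commands": [[0, -1, 0, 0, 0, 0], [0, -3, 0, 0, 0, 0], [0, -6, 0, 0, 0, 0], [0, -9, 0, 0, 0, 0], [0, -11, -1, 0, 0, 0], [0, -12, -4, 0, 0, 0], [0, -12, -6, 0, 0, 0], [0, -12, -6, 0, 0, 0], [0, -12, -6, 0, 0, 0]]}}

```text
clock: 41.8
ee_pos: [455.1, -64.3, 245.6]
orientation: [[-0.022, 1.0, 0.003], [1.0, 0.022, 0.0], [0.0, 0.003, -1.0]]
ft_force: [-0.8, -0.0, 0.1]
finger_gap: -0.3
```

```bash
python3 - <<'E'
from h import *
from station import imaging
s=st()
for n in ("scene","top"):
    p=imaging.get_image(n);w=cloud(p);X,Y,Z=w[...,0],w[...,1],w[...,2]
    cv2.imwrite(f"pics/{n}6.png",p["img"][:,:,::-1])
    m=(Z>183)&(Z<212)&(X>540)&(X<630)&(abs(Y+65)<25)
    if m.sum(): print(n,m.sum(),w[m].mean(0),w[m].min(0),w[m].max(0))
E
```

```text
41.8 J [-19.7   2.6  23.3 113.   -1.2  64.6  95.3] ee [455.1 -64.3 245.6] x [-2.240e-02  9.997e-01  4.000e-04] z [ 2.6e-03  4.0e-04 -1.0e+00] F [-0.76 -0.01  0.13] T [ 0.007  0.015 -0.012] gap -0.3 e7 -0.003
scene 106 [599.9491472  -58.71090256 196.84816832] [584.2342022  -72.27587182 185.72830723] [609.7388299  -50.74539546 206.49104651]
top 118 [591.43587669 -63.56659107 199.65140925] [580.3630564  -76.35225638 188.15407222] [603.78895908 -51.01150998 208.39110104]
```

View pics/scene6.png

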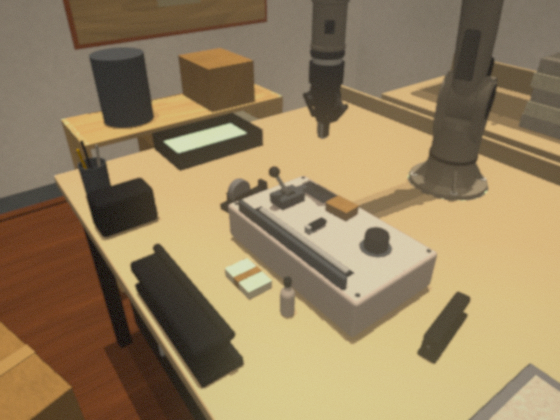

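View pics/top6.png

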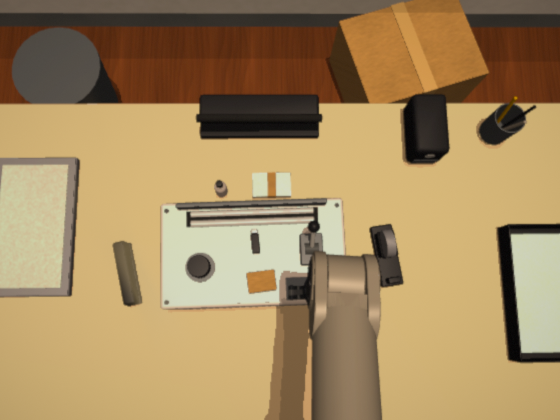

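The lever ball is now at (274,172) in the scene view and (313,227) in the top view, leaning fully to the rear. The other objects are where they were, and the arm is clear. Handing in.

```bash
python3 - <<'E'
from station import arm
print(arm.hand_in())
E
```

```text
the job is handed in; nothing more can be done
None
```

I set the selector four clicks back from the clockwise stop, then threw the lever fully to the rear, and handed in at about 42 s. However, I may have forced the end stop on my first approach to it.

**Possible overshoot at the stop:** I misread the sign of the torque at first. One clockwise step was commanded about 0.25–0.3 rad past the last click, beyond the 0.2 rad limit. The resistance reached about 0.4–0.67 N m and the tool was pushed about 4 mm sideways. The pads may have slipped on the knob, but I can't rule out that the stop went past its limit. I let go at once and gripped again, better centred.

**Finding the stop:** On the new grip a first probe peaked at about 1.03 N m only 0.065 rad from the click. That is far stiffer than the description of the stop says, and I can't explain it. I turned back almost four clicks, then touched the stop again in fine steps. It was at the same angle, with 0.29 N m steady, clearly more than the click torques on either side.

**Four clicks back:** The change from pull to resistance showed clearly at clicks 1, 2 and 3. I released the knob while it was being pulled into click 4. The knob has no mark, so I could not check its position by sight.

**Lever:** I pushed it until it met its stop, where the force rose from 1 N to 10 N. After I withdrew, the top camera put the ball at x ≈ 592 mm, against 593 mm expected.

**End state:** The arm is clear and touching nothing. In the last pictures the other things look where they were.

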